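# Set the sprung end stop of a pipe tacking jig

## Robot

A 7-joint arm with a two-finger parallel gripper is mounted at the origin on the work surface. World frame = base frame: x ahead of the robot, y to its left, z up, the work surface at z = 0. Lengths are in m, angles in rad, forces in N, time in s.
With the tool pointing down it reaches from about 0.4 to 0.925 m from the base axis. Payload 5.6 kg.
Tool frame: the origin (TCP) lies at the very end of the fingers, on their centre line; the grasp point (between the pads) lies 19 mm behind it; z points along the fingers, x is the direction in which the jaws open and shut, and the axes are right-handed (so a half turn about z gives the same grasp; the last joint's range is limited). The gripper opens to 85 mm and grips with 20 to 120 N. Pads are 22 mm wide; open, the fingers measure 114 mm over their backs; the gripper's body (76 mm by 85 mm) begins 54 mm behind the grasp point. The pads swing forward as they close: fully open they stand 13 mm farther back than shut.
Start: joints at [1.058, 0.468, -0.012, 1.603, 0.006, 1.071, -0.056], TCP at [0.294, -0.58, 0.231] pointing down, gripper open.
Joint ranges: [-2.53, 2.53], [-0.31, 2.02], [-1.57, 1.55], [0.28, 2.44], [-1.29, 4.43], [0.15, 1.84], [-2.92, 2.92]. Speed limits (rad/s): [2.57, 2.57, 3.14, 3.14, 3.14, 3.14, 3.14].

## Interface

Orientations are given as a unit quaternion [x, y, z, w].
In Python, from rig import robot, snapshot, finder gives the robot as it stands. The module is installed in compiled form; this text tells all that it offers.
- The arm moves only by the tool drive_tool, never from a script. Its argument "motion" is one flat list of numbers, 7 for each row, row after row: the shift along the world's x, y, z as a fraction of full scale, then the turn, a rotation vector about the world's x, y, z as a fraction of full scale, then the closure, from -1 (fully open) to 1 (shut), so that 0 is half open. A call has exactly 5 rows; each row is the pose to reach, as a shift and turn from the pose commanded when the call began; what a row does not reach only later rows make up. Full scale, the value 1, is 0.12 m for a shift and 30 degrees for a turn. A row lasts 1/10 s, in which the tool goes at most 50 mm and 8.59 degrees, less where a joint would pass 70% of its speed; a pose out of reach is approached as far as the arm can. A call with a number of a shift or a turn outside -1 to 1 is refused whole. A call with a gripper value outside its range is refused whole. The fingers move at their own pace and stop on an object; the grip force is fixed at half the most. Time passes only in rows, so rows that repeat a pose let the fingers close, or fill a call up. It gives the time, the measured TCP pose, the force and the opening at its end, in the units of the state.
- robot.state(): the state, without advancing time (a new reading comes with each control period).
- snapshot(name): name is "side" or "top"; returns a dict with "pixels" (480x640x3 uint8, blue, green, red), "mtx" (3x3 intrinsics, pixels), "k1" (the pictures are not rectified: a ray, as slopes to the right and down, at radius r is drawn at 1 + k1 r^2 times it, then the intrinsics apply), "view" (4x4, takes a point from world to camera coordinates). Camera axes: x right, y down, z forward; pixel columns grow to the right and rows downward; lengths in m; the calibration is good to about 2 mm. A picture is of the moment at which its call begins. There is no depth.
- robot.finish_job(): hands the job in, once; it reports no verdict.
Trained networks look in the newest picture that a camera, given by its name, has taken for a name from the list of things; names that differ only in an ending like _2 or _b are one class to them, and where a whole thing is asked for, a point or a joint stands for the part that bears it (a point fixed in the world has none). Each returns a list of dicts, best first, with "p" (0 to 1); they miss things now and then, are a little off and sometimes report something else, mostly with a low value. They report only what shows in the picture. A call takes as long as a camera call.
- finder.silhouettes(camera, query): "mask" (480x640 bool, what is visible of it) and "xy" ([column, row] in pixels, amid what is visible of it).
- finder.pinpoint(camera, query): "xy" ([column, row] in pixels: a listed point, or the origin of a listed thing).
The state is a dict: "time": time; "qpos": joint angles; "qd": joint speeds; "tau": joint torques, N m; "tcp_pos": TCP position; "ee_rot": TCP orientation; "contact_force": force on the tool from outside, world axes, zero at the start; "wrist_torque": the same for the moment, N m; "opening": finger opening in m.
Only numpy, scipy, OpenCV 4.12 (cv2) and the standard library are available. Lean on these libraries where they do the work, as an engineer would, in place of code of your own. Each camera call takes 0.05 s, during which the arm holds its last target. There are 200 camera calls.

## Task

Set the end stop of the pipe jig with your fingertips, ready for the next pipe stub: tip the swing arm with the stop pin over, away from the push plate, so that it falls onto the slide, then push the slide's upright push plate fully home and let it come back until it latches on the pin at mid position. Nothing is to be picked up, and the loose things on the bench stay where they are.

Things in the scene. Friction and masses are not known exactly. Their poses are not given: they have to be found in the camera images.
- jig: Jig bolted to the bench, at a different place and yaw each time; base 430 x 120 x 12 mm. Origin: on the bench under the swing arm's pivot; x = push direction, z up. Base spans x -150 to +280 mm. Steel side plates, outer faces at y = +-34, x -45 to +120 mm, are 52 mm high (ears at the pivot, within 16 mm of x = 0: 78 mm). Empty V cradle at x 177 to 263 mm, under 60 mm high.
- slide (a joint): Aluminium slide's travel along jig +x, m: 0 out (start), 0.050 home on its stop. A spring drives it out (4 N at 0, 9 N at 0.050; damper 25 N per m/s). With the arm down the stop pin rides on the slide's raised block (top 46 mm above the bench, between the side plates), drops behind it once past about 0.030, and stops the returning slide at about 0.028, mid position.
- push_face (a point): Middle of the push plate's front face, 60 mm above the bench; moves with the slide. Push along jig +x. The upright plate is 60 mm wide, 8 mm thick, from 16 to 85 mm above the bench; its front face is at jig x = -126 mm with the slide out. A low bar (30 mm wide, top 32 mm high) joins it to the block.
- stop_pin (a joint): Angle of the steel swing arm with the stop pin, rad, hinged along jig y at the pivot: 2.25 parked (start), leaning 0.40 past upright towards the push plate; 1.85 upright; about 0.14 pin on top of the raised block; 0 fully down, pin behind the block. Only gravity drives it: pushed past upright towards jig +x it falls down; short of that it falls back. Under 1 N at its end tips it.
- pivot (a point): The swing arm's pivot axis, 62 mm above the bench, on the jig's centre line.
- pin (a point): Middle of the stop pin at the end of the swing arm: a cross pin 10 mm in diameter and 50 mm long along the jig's y axis, 80 mm from the pivot. The arm between is a bar 18 mm wide and 10 mm thick. Parked, the pin is at jig x = -31 mm, 136 mm above the bench.
- stub: Loose steel pipe stub standing near the jig, 60 mm in diameter, 75 mm high; leave alone. Origin: centre of its underside.
- paste: Loose closed jar standing near the jig, 68 mm in diameter, 70 mm high; leave alone. Origin: centre of its underside.
- block: Loose steel block near the jig, 75 x 50 x 25 mm; leave alone. Origin: centre of its underside.
- flange: Loose steel flange ring lying near the jig, 100 mm in diameter, 16 mm high; leave alone. Origin: centre of its underside.
- hammer: Loose hammer with wooden handle, 280 mm long, lying at the left of the bench; leave alone.
- brush: Loose wooden brush, 240 mm long, lying at the right of the bench; leave alone.
- disc: Loose grinding disc lying flat, 114 mm in diameter, 6 mm thick, near the robot at the left; leave alone. Origin: centre of its underside.

How it is judged:
By the outcome, as a careful person would: the job done as asked, in the order asked, and still so for the second after the job is handed in, with the robot touching nothing.
It also fails if it takes over 40 s, if anything falls off the work surface, if the arm or the gripper's body presses on something with over 40 N, if the wrist force passes 120 N, or if a joint passes its speed limit or range.

## Working session

There is one attempt and no reset: what is moved stays moved. The work goes in short steps, Python scripts to look and compute and a tool call to move; the robot and the scene stay as the last step left them, time stands still between calls to the robot, and variables do not carry over. Pictures are saved under pics/ and viewed, about 8 in all and at most 12, crops included, and the job is handed in when it is done.

Besides the shell and the picture viewer there is one more tool, called after "Emit:" by a JSON object that holds its "fn" and its "kwargs". drive_tool: Moves the arm, as the interface text tells. Shift numbers are shares of 0.12 m and turn numbers shares of 30 degrees, none past 1 either way. Its arguments: {"type":"object","properties":{"motion":{"type":"array"}},"required":["motion"]}

```bash
mkdir -p pics; cat > h.py <<'E'
import numpy as np, cv2
from scipy.optimize import least_squares
from rig import robot, snapshot, finder
def proj(s,P):
    P=np.atleast_2d(P); c=(np.c_[P,np.ones(len(P))]@np.array(s['view']).T)[:,:3]
    n=c[:,:2]/c[:,2:]; r2=(n**2).sum(1,keepdims=True); n=n*(1+s['k1']*r2)
    K=np.array(s['mtx']); return n@K[:2,:2].T+K[:2,2]
def tri(ss,xys):
    f=lambda p:np.concatenate([proj(s,p)[0]-x for s,x in zip(ss,xys)])
    r=least_squares(f,[0.6,0,0.06]); return r.x,np.abs(r.fun).max()
E
python3 - <<'E'
from h import *
S={}
for c in('side','top'):
    S[c]=snapshot(c); cv2.imwrite(f'pics/{c}0.png',S[c]['pixels'])
for q in('jig','push_face','pivot','pin','stub','paste','block','flange','disc'):
    d={c:finder.pinpoint(c,q)[:2] for c in S}
    for c in S: print(q,c,[(np.round(e['xy'],1),round(e['p'],2)) for e in d[c]])
    if all(d.values()): 
        p,e=tri([S[c] for c in S],[d[c][0]['xy'] for c in S]); print('  ',p.round(4),round(e,1))
st=robot.state();print(st['tcp_pos'],st['ee_rot'],st['time'],st['opening'])
E
```

```text
jig side [(array([283.9, 271.9]), 0.74)]
jig top [(array([293.1, 209.6]), 0.68), (array([130.7, 230.6]), 0.19)]
   [0.6015 0.0585 0.0105] 0.5
push_face side [(array([334.9, 263.1]), 0.77)]
push_face top [(array([295.6, 253.6]), 0.65)]
   [0.4796 0.0505 0.0683] 0.2
pivot side [(array([278.7, 249.8]), 0.63), (array([295.3, 326.5]), 0.55)]
pivot top [(array([290.7, 199. ]), 0.88)]
   [0.611  0.0601 0.0749] 0.2
pin side [(array([293.2, 227.7]), 0.71)]
pin top [(array([293.1, 204.7]), 0.69), (array([238.2, 248.1]), 0.63)]
   [0.5784 0.0505 0.1395] 0.4
stub side [(array([238.4, 307.8]), 0.94)]
stub top [(array([235.5, 195. ]), 0.75)]
   [0.643  0.2047 0.0137] 0.6
paste side [(array([285.2, 233.3]), 0.91), (array([289.7, 228.5]), 0.64)]
paste top [(array([294.8, 200.4]), 0.49), (array([362.2, 244.4]), 0.39)]
   [0.597  0.0484 0.1167] 0.7
block side [(array([346.1, 242.3]), 0.58), (array([283.4, 237.5]), 0.48)]
block top [(array([363.2, 242.5]), 0.57)]
   [ 0.5136 -0.1172 -0.0063] 0.3
flange side [(array([294.7, 324.9]), 0.64), (array([212.8, 424.9]), 0.5)]
flange top [(array([240.8, 247.5]), 0.63)]
   [ 0.5133  0.1935 -0.0017] 2.0
disc side [(array([362.3, 382.3]), 0.72)]
disc top [(array([200.7, 321.9]), 0.91), (array([293.6, 203.2]), 0.49)]
   [0.33   0.2904 0.0035] 2.1
[ 0.29424069 -0.57958994  0.23131686] [ 8.52252223e-01 -5.23131099e-01  1.61395882e-05  2.90309338e-05] 1.0 0.0848696808690073
```

View pics/side0.png

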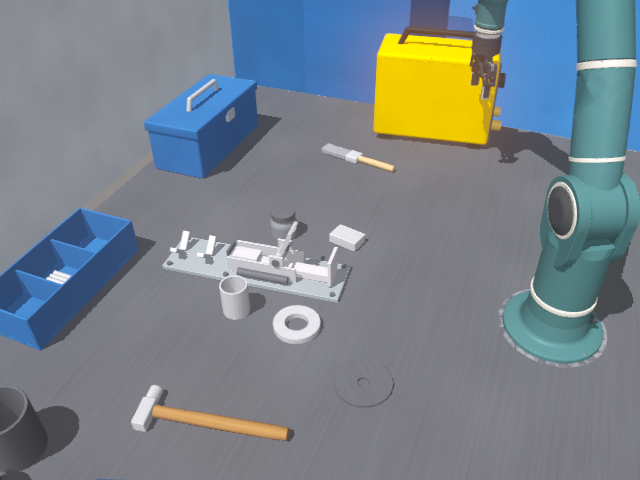

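View pics/top0.png

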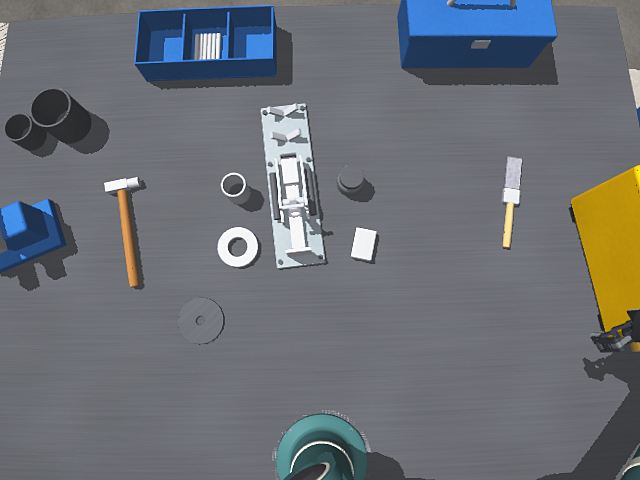

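The views show the jig pointing away from the robot. Its base corners in the top view are at about (262,108), (306,104), (326,264) and (279,268). The arm is parked near (293,203), with the stub and flange to its left and the paste and block to its right. Next I'll fit the jig pose and check it on an overlay.

```bash
cat >> h.py <<'E'
def J(p,P):
    x,y,a=p; P=np.atleast_2d(P).astype(float); c,s=np.cos(a),np.sin(a)
    return np.c_[x+c*P[:,0]-s*P[:,1], y+s*P[:,0]+c*P[:,1], P[:,2]]
E
python3 - <<'E'
from h import *
S={c:snapshot(c) for c in('side','top')}
C=np.array([[.28,.06,.012],[.28,-.06,.012],[-.15,-.06,.012],[-.15,.06,.012]])
top=np.array([[262,108],[306,104],[326,264],[279,268]],float)
kp={'push_face':[-.126,0,.06],'pivot':[0,0,.062],'pin':[-.031,0,.136],'jig':[0,0,0]}
T=[('top',c,x,1.) for c,x in zip(C,top)]
for k,P in kp.items():
    for c in S:
        d=finder.pinpoint(c,k)
        if d: T.append((c,np.array(P),np.array(d[0]['xy']),.5))
f=lambda p:np.concatenate([w*(proj(S[c],J(p,P))[0]-x) for c,P,x,w in T])
r=least_squares(f,[.6,.055,.1],loss='soft_l1'); print(r.x, f(r.x).reshape(-1,2).round(1).tolist())
np.save('jig.npy',r.x)
W=[]
for c,(x0,y0,w,h,k) in {'top':(235,90,120,190,3),'side':(150,200,220,120,3)}.items():
    im=cv2.resize(S[c]['pixels'][y0:y0+h,x0:x0+w],None,fx=k,fy=k,interpolation=cv2.INTER_CUBIC)
    q=lambda P:((proj(S[c],J(r.x,P))-[x0,y0]+.5)*k).astype(int)
    cv2.polylines(im,[q(C)],True,(0,0,255),1)
    cv2.polylines(im,[q([[-.126,.03,.085],[-.126,-.03,.085],[-.126,-.03,.016],[-.126,.03,.016]])],True,(0,200,0),1)
    cv2.polylines(im,[q([[-.031,.025,.136],[-.031,-.025,.136]])],False,(255,0,255),1)
    cv2.imwrite(f'pics/ov_{c}.png',im); W.append(im)
E
```

```text
[0.60720182 0.05224343 0.09479354] [[-0.4, -0.1], [0.5, -1.3], [0.1, -1.6], [-1.2, 0.2], [0.6, -0.3], [1.1, -0.5], [0.7, 1.3], [0.0, 1.1], [0.3, -0.6], [-2.0, 2.7], [0.9, 1.0], [1.5, -0.9]]
```

View pics/ov_top.png

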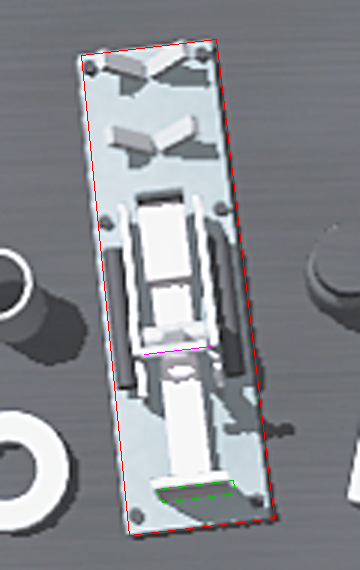

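View pics/ov_side.png

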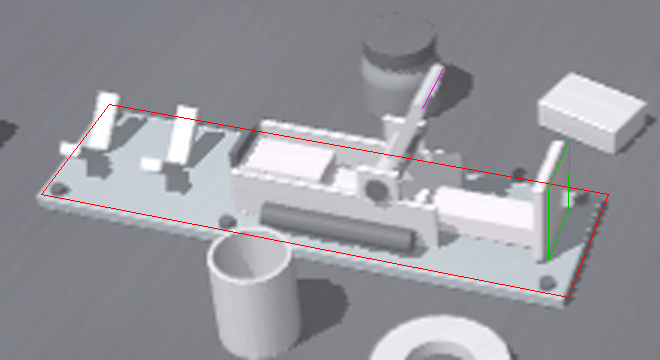

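The overlay agrees within a few mm: jig origin at (0.607, 0.052), yaw 5.4°. I'll drive with the fingers shut to a point between the plate and the arm, turning −21.5° so the tool x axis lies along jig y.

Emit:
{"fn": "drive_tool", "kwargs": {"motion": [0.1,0.35,0,0,0,-0.2,1,0.2,0.7,0,0,0,-0.4,1,0.3,1,0,0,0,-0.6,1,0.3,1,0,0,0,-0.717,1,0.3,1,0,0,0,-0.717,1]}}

```text
time: 2.0
tcp_pos: [0.331, -0.4588, 0.2318]
ee_rot: [0.74, -0.672, 0.0, 0.0]
contact_force: [0.1, -0.7, 0.4]
opening: 0.0121
```

Emit:
{"fn": "drive_tool", "kwargs": {"motion": [0.13,0.35,0,0,0,0,1,0.26,0.7,0,0,0,0,1,0.4,1,0,0,0,0,1,0.4,1,0,0,0,0,1,0.4,1,0,0,0,0,1]}}

```text
time: 2.5
tcp_pos: [0.3784, -0.3402, 0.2316]
ee_rot: [0.74, -0.672, 0.0, 0.0]
contact_force: [-0.3, -0.9, -0.1]
opening: 0.0001
```

Emit:
{"fn": "drive_tool", "kwargs": {"motion": [0.13,0.35,0,0,0,0,1,0.26,0.7,0,0,0,0,1,0.4,1,0,0,0,0,1,0.4,1,0,0,0,0,1,0.4,1,0,0,0,0,1]}}

```text
time: 3.0
tcp_pos: [0.4262, -0.221, 0.2313]
ee_rot: [0.74, -0.673, 0.0, 0.0]
contact_force: [-0.1, -0.7, -0.6]
opening: -0.0003
```

Emit:
{"fn": "drive_tool", "kwargs": {"motion": [0.13,0.35,0,0,0,0,1,0.26,0.7,0,0,0,0,1,0.4,1,0,0,0,0,1,0.4,1,0,0,0,0,1,0.4,1,0,0,0,0,1]}}

```text
time: 3.5
tcp_pos: [0.4743, -0.1015, 0.2311]
ee_rot: [0.739, -0.674, 0.0, 0.0]
contact_force: [-0.2, -1.3, 0.4]
opening: 0.0001
```

```bash
python3 - <<'E'
from h import *
from scipy.spatial.transform import Rotation as R
st=robot.state(); p=np.load('jig.npy')
print(st['time'],st['tcp_pos'],st['opening'],st['contact_force'],st['qpos'],np.degrees(np.arctan2(*R.from_quat(st['ee_rot']).as_matrix()[[1,0],0])))
for P in [[-.08,0,.115],[.015,0,.115],[-.175,0,.05],[-.08,0,.05]]: print(P,J(p,P))
E
```

```text
3.5 [ 0.47427121 -0.10154547  0.2310981 ] 0.00013157063983635988 [-0.24553711 -1.29379951  0.40991624] [ 0.34159069  0.20398845 -0.22562781  1.98432998  0.05631934  0.95939904
 -1.38998832] -84.68945875931597
[-0.08, 0, 0.115] [[0.52756098 0.0446713  0.115     ]]
[0.015, 0, 0.115] [[0.62213448 0.0536632  0.115     ]]
[-0.175, 0, 0.05] [[0.43298749 0.03567939 0.05      ]]
[-0.08, 0, 0.05] [[0.52756098 0.0446713  0.05      ]]
```

Emit:
{"fn": "drive_tool", "kwargs": {"motion": [0.13,0.35,0,0,0,0,1,0.26,0.7,0,0,0,0,1,0.44,1,0,0,0,0,1,0.44,1.0,0,0,0,0,1,0.44,1.0,0,0,0,0,1]}}

```text
time: 4.0
tcp_pos: [0.5272, 0.018, 0.2308]
ee_rot: [0.739, -0.674, -0.0, 0.001]
contact_force: [-0.2, -0.7, -0.6]
opening: 0.0002
```

Emit:
{"fn": "drive_tool", "kwargs": {"motion": [0,0.22,0,0,0,0,1,0,0.22,-0.3,0,0,0,1,0,0.22,-0.6,0,0,0,1,0,0.22,-0.95,0,0,0,1,0,0.22,-0.95,0,0,0,1]}}

```text
time: 4.5
tcp_pos: [0.5227, 0.0425, 0.1125]
ee_rot: [0.738, -0.675, -0.003, 0.005]
contact_force: [-0.6, 0.4, -0.4]
opening: -0.0001
```

```bash
python3 - <<'E'
from h import *
s=snapshot('side'); cv2.imwrite('pics/s1.png',cv2.resize(s['pixels'][170:320,150:400],None,fx=3,fy=3))
print(robot.state()['tcp_pos'])
E
```

```text
[0.52496805 0.04344821 0.11542118]
```

View pics/s1.png

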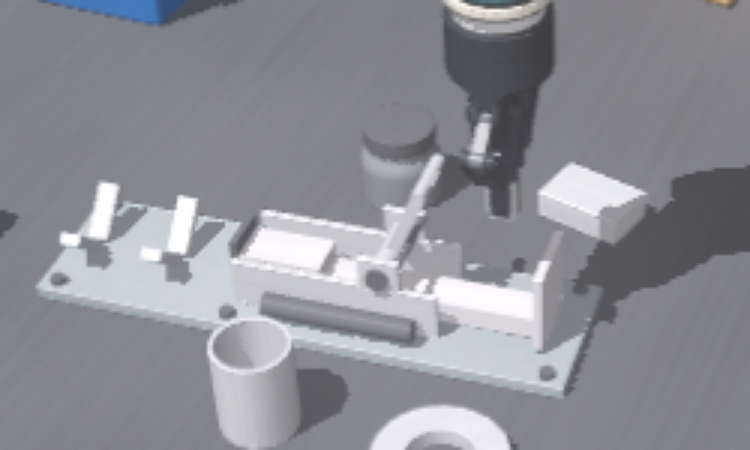

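The shut fingers (tip at about (500,210)) hang between the plate (545,300) and the parked arm (pin at about (435,165)), with clearance on both sides. Next I tip the arm slowly along jig +x.

Emit:
{"fn": "drive_tool", "kwargs": {"motion": [0.1,0.01,0,0,0,0,1,0.2,0.02,0,0,0,0,1,0.3,0.03,0,0,0,0,1,0.38,0.036,0,0,0,0,1,0.46,0.044,0,0,0,0,1]}}

```text
time: 5.05
tcp_pos: [0.5836, 0.0522, 0.1179]
ee_rot: [0.74, -0.673, 0.0, -0.0]
contact_force: [-2.2, 0.6, -0.5]
opening: -0.0001
```

Emit:
{"fn": "drive_tool", "kwargs": {"motion": [0.08,0.008,0,0,0,0,1,0.16,0.016,0,0,0,0,1,0.24,0.023,0,0,0,0,1,0.3,0.029,0,0,0,0,1,0.34,0.032,0,0,0,0,1]}}

```text
time: 5.55
tcp_pos: [0.6237, 0.0561, 0.1171]
ee_rot: [0.74, -0.673, -0.0, 0.0]
contact_force: [-0.8, -0.7, -0.1]
opening: 0.0001
```

```bash
python3 - <<'E'
from h import *
s=snapshot('side'); cv2.imwrite('pics/s2.png',cv2.resize(s['pixels'][170:320,150:400],None,fx=3,fy=3))
print(robot.state()['tcp_pos'])
E
```

```text
[0.62419732 0.0560505  0.11721769]
```

View pics/s2.png

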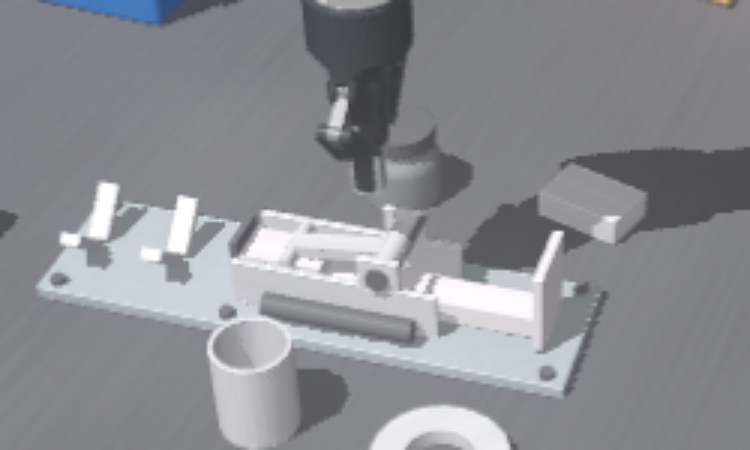

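The arm has fallen: it lies flat at about (345,243) with its pin on the slide block. I'll go back over the plate and down in front of it.

Emit:
{"fn": "drive_tool", "kwargs": {"motion": [-0.35,-0.035,0.05,0,0,0,1,-0.7,-0.07,0.05,0,0,0,1,-1,-0.105,0.05,0,0,0,1,-1,-0.105,0.05,0,0,0,1,-1,-0.105,0.05,0,0,0,1]}}

```text
time: 6.1
tcp_pos: [0.5031, 0.0432, 0.1239]
ee_rot: [0.74, -0.673, 0.0, -0.0]
contact_force: [0.2, 0.6, 0.4]
opening: -0.0004
```

Emit:
{"fn": "drive_tool", "kwargs": {"motion": [-0.25,-0.03,0,0,0,0,1,-0.52,-0.057,0,0,0,0,1,-0.52,-0.057,-0.05,0,0,0,1,-0.52,-0.057,-0.3,0,0,0,1,-0.52,-0.057,-0.6,0,0,0,1]}}

```text
time: 6.6
tcp_pos: [0.4444, 0.0368, 0.0518]
ee_rot: [0.739, -0.673, 0.002, -0.003]
contact_force: [0.2, -0.5, -0.2]
opening: -0.0003
```

```bash
python3 - <<'E'
from h import *
s=snapshot('side'); cv2.imwrite('pics/s3.png',cv2.resize(s['pixels'][170:320,150:400],None,fx=3,fy=3))
st=robot.state();print(st['tcp_pos'],st['contact_force'],J(np.load('jig.npy'),[[-.137,0,.05],[-.087,0,.05]]))
E
```

```text
[0.43986524 0.0363644  0.04625539] [-0.07375973  1.38126111 -4.41658014] [[0.47081689 0.03927615 0.05      ]
 [0.52059241 0.04400873 0.05      ]]
```

View pics/s3.png

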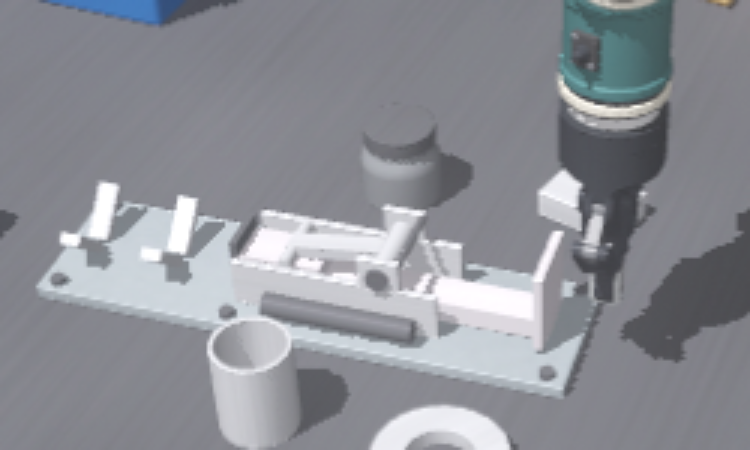

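Fingers stand in front of the plate (tip at about (607,298), plate at 545). I raise 8 mm to keep the knuckles above the plate top, then push along jig +x.

Emit:
{"fn": "drive_tool", "kwargs": {"motion": [0,0,0.065,0,0,0,1,0.12,0.011,0.065,0,0,0,1,0.24,0.023,0.065,0,0,0,1,0.32,0.03,0.065,0,0,0,1,0.4,0.038,0.065,0,0,0,1]}}

```text
time: 7.15
tcp_pos: [0.4879, 0.0412, 0.0606]
ee_rot: [0.74, -0.673, -0.001, 0.001]
contact_force: [-7.9, -0.0, 5.5]
opening: -0.0002
```

Emit:
{"fn": "drive_tool", "kwargs": {"motion": [0.05,0.005,0,0,0,0,1,0.1,0.01,0,0,0,0,1,0.15,0.014,0,0,0,0,1,0.2,0.019,0,0,0,0,1,0.2,0.019,0,0,0,0,1]}}

```text
time: 7.65
tcp_pos: [0.5115, 0.0434, 0.0605]
ee_rot: [0.74, -0.673, -0.001, 0.001]
contact_force: [-8.5, -0.5, 4.9]
opening: -0.0
```

Emit:
{"fn": "drive_tool", "kwargs": {"motion": [0.03,0.003,0,0,0,0,1,0.06,0.006,0,0,0,0,1,0.08,0.008,0,0,0,0,1,0.1,0.01,0,0,0,0,1,0.1,0.01,0,0,0,0,1]}}

```text
time: 8.15
tcp_pos: [0.5226, 0.0445, 0.0604]
ee_rot: [0.74, -0.673, -0.001, 0.002]
contact_force: [-8.8, -0.2, 5.7]
opening: 0.0002
```

Not on the stop yet (spring-level force only); small steps until the force rises.

Emit:
{"fn": "drive_tool", "kwargs": {"motion": [0.015,0.001,0,0,0,0,1,0.03,0.003,0,0,0,0,1,0.04,0.004,0,0,0,0,1,0.04,0.004,0,0,0,0,1,0.04,0.004,0,0,0,0,1]}}

```text
time: 8.65
tcp_pos: [0.5232, 0.0445, 0.0598]
ee_rot: [0.74, -0.673, -0.004, 0.005]
contact_force: [-17.7, -1.3, 12.4]
opening: -0.0003
```

Emit:
{"fn": "drive_tool", "kwargs": {"motion": [0.01,0.001,0,0,0,0,1,0.02,0.002,0,0,0,0,1,0.02,0.002,0,0,0,0,1,0.02,0.002,0,0,0,0,1,0.02,0.002,0,0,0,0,1]}}

```text
time: 9.15
tcp_pos: [0.5232, 0.0445, 0.0596]
ee_rot: [0.74, -0.673, -0.005, 0.007]
contact_force: [-23.6, -1.1, 16.6]
opening: 0.0004
```

Emit:
{"fn": "drive_tool", "kwargs": {"motion": [-0.05,-0.005,0,0,0,0,1,-0.1,-0.01,0,0,0,0,1,-0.15,-0.014,0,0,0,0,1,-0.2,-0.019,0,0,0,0,1,-0.25,-0.024,0,0,0,0,1]}}

```text
time: 9.65
tcp_pos: [0.5002, 0.0423, 0.0598]
ee_rot: [0.74, -0.673, -0.001, 0.001]
contact_force: [1.1, 0.8, 0.5]
opening: -0.0
```

Emit:
{"fn": "drive_tool", "kwargs": {"motion": [-0.08,-0.008,0,0,0,0,1,-0.16,-0.015,0,0,0,0,1,-0.3,-0.029,0,0,0,0,1,-0.45,-0.043,0,0,0,0,1,-0.45,-0.043,0,0,0,0,1]}}

```text
time: 10.15
tcp_pos: [0.446, 0.0368, 0.0596]
ee_rot: [0.74, -0.673, -0.0, 0.001]
contact_force: [-0.7, -0.2, 0.3]
opening: -0.0001
```

```bash
python3 - <<'E'
from h import *
s=snapshot('side'); p=np.load('jig.npy')
im=cv2.resize(s['pixels'][170:320,150:400],None,fx=3,fy=3)
for t,c in((0,(0,0,255)),(.028,(0,200,0)),(.05,(255,0,0))):
    q=((proj(s,J(p,[[-.126+t,y,z] for y,z in((.03,.085),(-.03,.085),(-.03,.016),(.03,.016))]))-[150,170]+.5)*3).astype(int)
    cv2.polylines(im,[q],True,c,1)
cv2.imwrite('pics/s4.png',im)
st=robot.state();print(st['tcp_pos'],st['contact_force'])
E
```

```text
[0.44788536 0.03709616 0.05981983] [0.92508746 0.22209403 0.73710977]
```

View pics/s4.png

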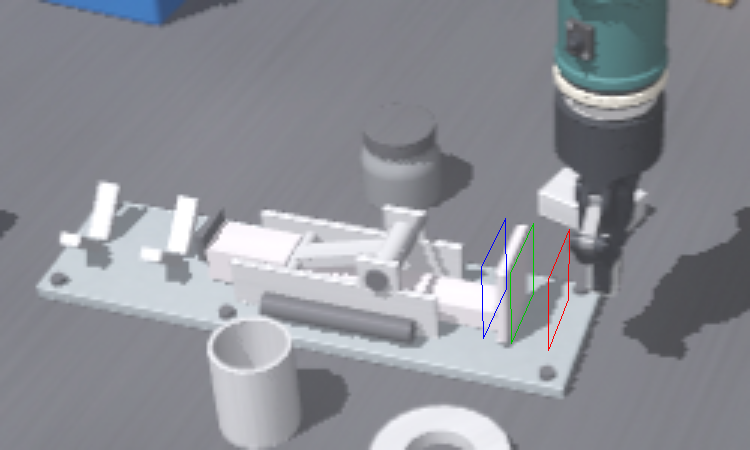

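The plate's front face sits on the green mid-position outline (about (515,285)). The arm is down behind the block and the fingers are clear at (605,280). I'll hand in now.

```bash
python3 -c "
from rig import robot
print(robot.finish_job())"
```

```text
the job is handed in; nothing more can be done
None
```

The end stop is set and I've handed the job in. I tipped the swing arm over so it fell onto the slide, pushed the plate home, then backed off until the slide latched on the pin.

- **Push home:** the tool stopped moving while the measured force along the push rose from about 9 N to 24 N, which is the slide on its stop. The estimated home position was 2–3 mm short of where it actually stopped, within what I expected from the camera fit.
- **Latch:** the last side picture shows the swing arm down and the plate's front face on the 28 mm mid-position outline. I judged this by eye against the overlay and did not measure it.
- **Clear of the jig:** the fingers were off the plate, with about 1 N reading at the wrist.
- **Loose things:** the stub, jar, block and flange looked unmoved in the last picture. I did not look at the hammer, brush or disc again, but the arm went nowhere near the hammer or disc, and passed the brush's side of the bench only at about 0.23 m height.

The job finished at about 10 s of the 40 s allowed, and no check failed.

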